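Pop the snug cap off the glaze tub with the lid puller

TASK

Take the lid puller and hook its fork under the wide flange of the snug cap on the tub, pull straight up until the cap pops off, carry the cap on the fork and set it down gently, standing upright on its plug, on the steel tray. Then draw the fork out and stand the puller upright on the worktop again, clear of the cap. Do not touch the cap with the gripper, and leave the jar, bowl and spatula where they are.

Things in the scene. Friction and masses are not known exactly. Their poses are not given: they have to be found in the camera images.
- tub: Low round white tub, heavy, fixed, 192 mm across; flat lid 90 mm above the worktop. Origin: centre of its underside, z up. A grey neck, 64 mm across, rises from the lid's middle to a rim 114 mm above the worktop; the cap is plugged into it. Its yaw does not matter: the cap can be hooked from any side, with nothing but neck and lid below the flange.
- cap: White mushroom-shaped round cap, about 120 g. Origin: centre of the plug's underside, z up its axis. Plug 40 mm across, 0 to 20 mm high; column 44 mm across, 20 to 42 mm; flange disc 92 mm across, 42 to 50 mm, with a 3 mm crown. At the start the plug is sunk in the tub's neck on the tub's axis, origin 94 mm above the worktop. It stands by itself on its plug.
- cap_flange (a point): Centre of the underside of the cap's flange, 42 mm above the cap's origin; at the start 136 mm above the worktop, with an open gap 22 mm high all round down to the rim of the neck. Spring detents hold the plug: a straight upward pull of some 8 to 18 N pops it off within 15 mm; then it is loose.
- puller: Loose steel C-shaped lid puller, 0.3 kg, 116 mm tall, standing on its fork. Origin: under the handle, at the fork's underside; z up, x to the prong tips. Fork 6 mm thick, 80 mm wide, x -59 to +47 mm; slot 52 mm wide, open to +x, closed at x -26 mm; lips at the prong tips (x 42 to 47) rise to 10 mm. With the cap's axis at the origin the flange sits behind the lips, 4 mm spare each way.
- puller_handle (a point): Middle of the puller's upright black handle, 86 mm straight above the puller's origin: a bar 24 mm along x, 16 mm along y, 56 to 116 mm high; grip it from above across y. Below it the top arm (30 mm wide, x -59 to +12 mm, 46 to 56 mm high) runs back to the leg (44 mm wide, x -59 to -53 mm) that rises from the fork. The flange goes between fork and arm.
- tray: Shallow square steel tray, fixed, 170 x 170 mm, walls 5 mm thick and 14 mm high, floor 5 mm above the worktop. Origin: centre of its underside, on the worktop; x, y along its sides.
- jar: Bystander: closed amber glass jar, 72 mm across, 120 mm tall; origin at the centre of its underside.
- bowl: Bystander: white bowl, 120 mm across, 55 mm tall; origin at the centre of its underside.
- spatula: Bystander: spatula with a blue handle, lying on the worktop; origin on its underside near its middle.
Mind the look-alikes: they are no part of the job. Leave any blue or turquoise look-alike of the cap alone.

How it is judged:
On the way, in this order (a step that is already met when the one before it is completed fails the run):
1. the cap is off the tub and rides on the puller above the neck (z of cap in the frame of tub above 0.125 m and contact force between puller and cap above 0.3 N), for 0.2 s.
2. the cap stands on its plug on the tray (x of cap in the frame of tray between -0.06 and 0.06 m and y of cap in the frame of tray between -0.06 and 0.06 m and z of cap in the frame of tray between 0.002 and 0.008 m and angle between cap's own z axis and vertical below 0.1 rad and linear speed of cap below 0.05 m/s), for 0.2 s.
At the end, for the whole second after the job is handed in: The cap stands upright (within 0.1 rad), at rest on the tray floor, its axis within 60 mm of the tray centre along each side; the puller stands upright (within 0.08 rad), at rest, fork flat on the worktop, not touching the cap, its origin over 90 mm from the cap's axis (all of step 2 and height (world z) of puller below 0.003 m and angle between puller's own z axis and vertical below 0.08 rad and linear speed of puller below 0.05 m/s and horizontal distance between puller and cap above 0.09 m and contact force between puller and cap below 0.1 N).
It fails at once if the gripper or arm touches the cap (contact force between any of the fingers, the arm and cap above 0.5 N).
It fails at once if the cap is dropped: it moves faster than 0.45 m/s with its plug within 40 mm of the worktop (linear speed of cap above 0.45 m/s and height (world z) of cap below 0.04 m).
It fails at once if the jar, bowl or spatula is moved more than 30 mm (distance of any of jar, bowl, spatula from where it was at the start of the episode above 0.03 m).
It also fails if it takes over 66 s, if anything falls off the work surface, if the arm or the gripper's body presses on something with over 40 N, if the wrist force passes 120 N, or if a joint passes its speed limit or range.

ROBOT

A 7-joint arm with a two-finger parallel gripper is mounted at the origin on the work surface. World frame = base frame: x ahead of the robot, y to its left, z up, the work surface at z = 0. Lengths are in m, angles in rad, forces in N, time in s.
With the tool pointing down it reaches from about 0.35 to 0.9 m from the base axis. Payload 7.2 kg.
Tool frame: the origin (TCP) lies where the fingers leave the gripper's body, on its centre line; the fingertips stand 80 mm ahead of it and the grasp point (between the pads) lies 61 mm ahead of it (tip_extent is the distance from the TCP to the fingertips, in m); z points along the fingers, y is the direction in which the jaws open and shut (so a half turn about z gives the same grasp; the last joint's range is limited). The gripper opens to 88 mm and grips with 3 to 60 N. Pads are 20 mm wide; open, the fingers measure 115 mm over their backs; the gripper's body (75 mm by 178 mm) begins 61 mm behind the grasp point.
Start: joints at [-1.236, 0.411, -0.013, 1.596, 0.006, 1.134, -0.082], TCP at [0.245, 0.575, 0.303] pointing down, gripper open.
Joint ranges: [-2.95, 2.95], [-0.29, 1.99], [-1.47, 1.44], [0.14, 2.54], [-1.03, 4.17], [0.13, 1.85], [-2.86, 2.86]. Speed limits (rad/s): [2.39, 2.39, 3.01, 3.01, 3.14, 3.14, 3.14].

INTERFACE

Orientations are given as a unit quaternion [w, x, y, z].
In Python, from rig import observe, snapshot, camera_info, finish_job, tip_extent gives the robot as it stands. The module is installed in compiled form; this text tells all that it offers.
- The arm moves only by the shell command python3 -m jog 'ROWS' [FORCE]. ROWS is JSON, a list of rows, each a list of 5 numbers: the gripper's target within -1 to 1 (fully open at 1, half-way at 0, shut at -1), then the shift along the tool's x, y, z in m, then the turn about the tool's z in degrees. In form: [[gripper, dx, dy, dz, roll], ...]. A call has 1 to 10 rows; each row shifts and turns the commanded pose from where the row before left it, along the tool's axes as they then stand; what a row does not reach is not made up. A row lasts 1/8 s, in which the tool goes at most 62.5 mm and 10.7 degrees, less where a joint would pass 70% of its speed; a pose out of reach is approached as far as the arm can. A call with a gripper value outside its range is refused whole. The fingers move at their own pace and stop on an object; FORCE is the grip in N (left out, the last holds). Time passes only in rows, so rows that do not move let the fingers close. It gives the time, the measured TCP pose, the force and the opening at its end, in the units of the state.
- observe(): the state, without advancing time (a new reading comes with each control period).
- snapshot(name): name is "scene" or "top"; returns the picture (420x560x3 uint8, red, green, blue); there is no depth.
- camera_info(name): a dict with "intrinsics" (3x3 intrinsics, pixels), "R" (3x3) and "t" (3): a world point X has camera coordinates R X + t. Camera axes: x right, y down, z forward; pixel columns grow to the right and rows downward; lengths in m; the calibration is good to about 2 mm. A picture is of the moment at which its call begins. camera_info takes no time and is no camera call.
- finish_job(): hands the job in, once; it reports no verdict.
The state is a dict: "time": time; "q": joint angles; "joint_velocities": joint speeds; "joint_torque": joint torques, N m; "tcp_pos": TCP position; "tool_rot": TCP orientation; "ft_force": force on the tool from outside, world axes, zero at the start; "moment": the same for the moment, N m; "grip_width": finger opening in m.
Only numpy, scipy, OpenCV 4.12 (cv2) and the standard library are available. Lean on these libraries where they do the work, as an engineer would, in place of code of your own. Each camera call takes 0.05 s, during which the arm holds its last target.

## Working session

There is one attempt and no reset: what is moved stays moved. The work goes in short steps, Python scripts to look and compute and a shell command to move; the robot and the scene stay as the last step left them, time stands still between calls to the robot, and variables do not carry over. Pictures are saved under pics/ and viewed, and the job is handed in when it is done.

```bash
mkdir -p pics; ls; python3 - <<'E'
from rig import *
import cv2
for n in ("scene","top"):
    im=snapshot(n); cv2.imwrite(f"pics/{n}0.png",im[:,:,::-1])
    c=camera_info(n); print(n,c)
print(observe(), tip_extent)
E
```

```text
pics
scene {'intrinsics': array([[526.2124586 ,   0.        , 284.23536369],
       [  0.        , 526.2124586 , 216.0146375 ],
       [  0.        ,   0.        ,   1.        ]]), 'R': array([[ 0.78033683,  0.62535596, -0.00208623],
       [ 0.45032789, -0.56424036, -0.69198093],
       [-0.43391153,  0.53903872, -0.72191277]]), 't': array([-0.45357755, -0.19668958,  1.65985559])}
top {'intrinsics': array([[465.24040433,   0.        , 273.54295948],
       [  0.        , 465.24040433, 213.61222776],
       [  0.        ,   0.        ,   1.        ]]), 'R': array([[ 9.04062450e-04, -9.99993140e-01, -3.59209168e-03],
       [-9.84412871e-01, -2.58221343e-04, -1.75872777e-01],
       [ 1.75870643e-01,  3.69510126e-03, -9.84406351e-01]]), 't': array([-0.0024099 ,  0.59759869,  0.96327935])}
{'time': 0.1, 'q': array([-1.23620074,  0.4118281 , -0.01268206,  1.59692352,  0.00560261,
        1.13427394, -0.08221677]), 'joint_velocities': array([ 0.00206326, -0.00166505, -0.00084546, -0.00149034,  0.0007001 ,
        0.00115151,  0.00185107]), 'joint_torque': array([ 3.18351384e-03, -5.89090955e+01,  6.44259229e-01, -2.91709542e+01,
       -5.37157967e-02,  1.45708586e-02,  4.06847505e-05]), 'tcp_pos': array([0.24491292, 0.57467013, 0.30190321]), 'tool_rot': array([-8.42747896e-05,  2.00048383e-01,  9.79785771e-01, -6.93588435e-04]), 'ft_force': array([-0.57357403,  0.37206176, -0.64089909]), 'moment': array([ 0.01658526,  0.01935577, -0.02775287]), 'grip_width': 0.08801572785884022} 0.08
```

View pics/scene0.png

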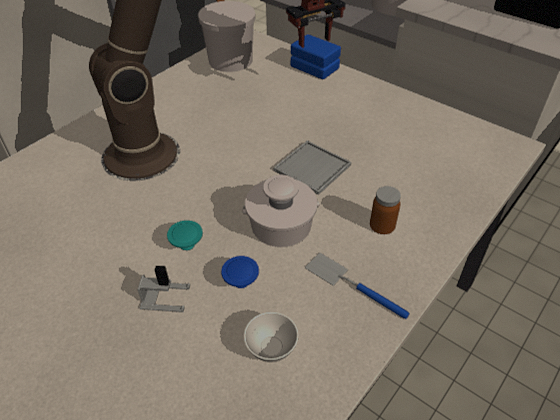

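View pics/top0.png

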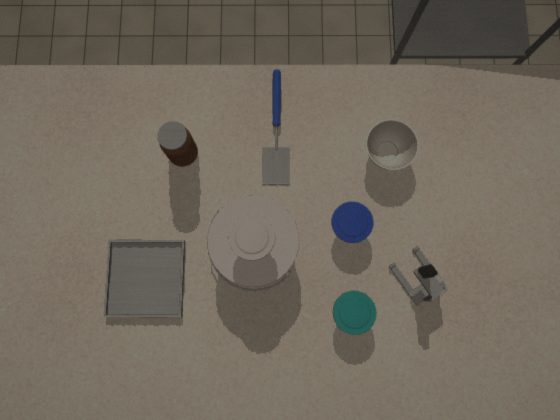

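The scene view shows the white cap on the tub at about (282,188), and the puller, with its black handle at (162,275), on its fork. In the top view the tub and cap are at (253,240), the puller at (427,272) and the tray at (146,279). Cap candidates are white (253,238), blue (352,222) and turquoise (354,312). The white one is on the tub, so it fits the description. I'll enlarge it to confirm.

```bash
cat > h.py <<'E'
import numpy as np, cv2
from rig import *
def cast(n,u,v,z):
    c=camera_info(n);K=np.array(c["intrinsics"]);R=np.array(c["R"]);t=np.array(c["t"])
    o=-R.T@t; d=R.T@np.linalg.inv(K)@np.array([u,v,1.])
    return o+d*(z-o[2])/d[2]
def proj(n,X):
    c=camera_info(n);p=np.array(c["intrinsics"])@(np.array(c["R"])@np.array(X)+c["t"]);return p[:2]/p[2]
E
python3 - <<'E'
import cv2,numpy as np
t=cv2.imread('pics/top0.png');s=cv2.imread('pics/scene0.png')
def crop(im,x,y,w,h,k): return cv2.resize(im[y:y+h,x:x+w],None,fx=k,fy=k,interpolation=cv2.INTER_CUBIC)
a=crop(t,375,235,80,75,5); b=crop(t,200,190,110,103,3.6409)
b=cv2.resize(b,(400,375)); c=crop(s,125,255,80,45,5)[:225]; d=cv2.resize(crop(s,235,165,90,51,4.4),(400,225))
out=np.vstack([np.hstack([a,b]),np.hstack([c,d])])
out=np.clip(out*1.5,0,255).astype(np.uint8)
cv2.imwrite('pics/crop0.png',out)
E
```

```text
(no output)
```

View pics/crop0.png

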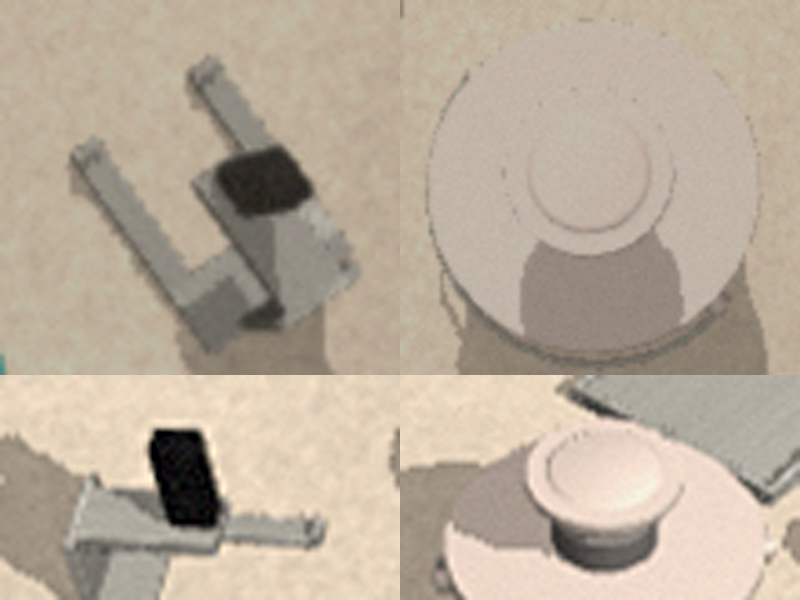

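```bash
python3 - <<'E'
from h import *
t=cv2.imread('pics/top0.png');s=cv2.imread('pics/scene0.png')
def lsq(p,q):
    A=[];b=[]
    for n,(u,v) in (("top",p),("scene",q)):
        c=camera_info(n);R=np.array(c["R"]);o=-R.T@c["t"];d=R.T@np.linalg.inv(c["intrinsics"])@[u,v,1];d/=np.linalg.norm(d)
        P=np.eye(3)-np.outer(d,d);A.append(P);b.append(P@o)
    return np.linalg.lstsq(np.vstack(A),np.hstack(b),rcond=None)[0]
ce=[]
for im,(x,y,w,h) in ((t,(410,255,40,30)),(s,(150,260,25,25))):
    m=(im[y:y+h,x:x+w].max(2)<38).astype(np.uint8)
    n,l,st,cc=cv2.connectedComponentsWithStats(m); k=1+np.argmax(st[1:,4]); ce.append(cc[k]+[x,y]); print(st[k]+[x,y,0,0,0],ce[-1])
print('handle',lsq(*ce), cast("top",*ce[0],.086))
T=lambda a,b:(375+a/5-.4,235+b/5-.4)
a=cast("top",*T(203,70),.01);b=cast("top",*T(88,152),.01)
m=(a+b)/2;d=a-b;print('tips',a,b,np.linalg.norm(d[:2]))
e=np.array([-d[1],d[0]])/np.linalg.norm(d[:2]); 
if e[0]<0: e=-e
print('dir',e,np.degrees(np.arctan2(e[1],e[0])),'origin',m[:2]-.0445*e)
p=cast("top",*T(72,158),.006);q=cast("top",*T(208,348),.003);g=p-q;print('edge yaw',np.degrees(np.arctan2(g[1],g[0])),np.linalg.norm(g))
C=lambda a,b:(200+(a-400)/3.636-.4,190+b/3.641-.4)
print('flange',cast("top",*C(588,171.5),.144),'lid',cast("top",*C(594,185),.09))
# tray
for u,v in ((109,241),(184,241),(184,317),(107,317)): print(cast("top",u,v,.014))
print('blue',cast("top",352,222,.05),'turq',cast("top",354,312,.05),'jar',cast("top",174,135,.12))
# scene flange ellipse
x0=lambda a,b:(235+(a-400)/4.444,165+(b-375)/4.41)
print('flange scene',cast("scene",*x0(606,472),.144))
for n in("top","scene"):
    R=np.array(camera_info(n)["R"]);print(-R.T@camera_info(n)["t"])
E
```

```text
[419 265  18  13 157] [427.21656051 271.31847134]
[155 266  14  19 200] [161.325 275.16 ]
handle [ 0.47118415 -0.31960075  0.08450063] [ 0.47079095 -0.31947176  0.086     ]
tips [ 0.52555058 -0.32005896  0.01      ] [ 0.48883043 -0.26684915  0.01      ] 0.06465024557310114
dir [0.82304125 0.5679816 ] 34.60959592789724 origin [ 0.47056517 -0.31872924]
edge yaw 34.45529805825975 0.10135558148232215
flange [0.53515225 0.04133056 0.144     ] lid [0.53428456 0.04062096 0.09      ]
[0.54190266 0.36803161 0.014     ]
[0.54198337 0.19926456 0.014     ]
[0.3751126 0.1934611 0.014    ]
[0.37493501 0.36185801 0.014     ]
blue [ 0.57957812 -0.17329285  0.05      ] turq [ 0.38731304 -0.1719847   0.05      ] jar [0.75351324 0.20718834 0.12      ]
flange scene [0.54162279 0.03819571 0.144     ]
[ 0.41887346 -0.00581498  1.053351  ]
[ 1.16274855 -0.72205921  1.06121924]
```

The enlarged crop confirms the white mushroom cap plugged in the tub's neck and the puller with its black handle and lipped prongs. Puller origin is about (0.471,-0.319) with yaw 34.5°, the cap axis is at (0.535,0.041), and the tray centre is at (0.458,0.281). First I'll turn the tool so its x lies along the puller's x.

```bash
cat >> h.py <<'E'
from scipy.spatial.transform import Rotation as Ro
def delta(target):
    s=observe();w,x,y,z=s["tool_rot"];R=Ro.from_quat([x,y,z,w]).as_matrix()
    print('t',round(s['time'],2),'pos',s['tcp_pos'].round(4),'x az',np.degrees(np.arctan2(R[1,0],R[0,0])).round(2),'zdown',R[:,2].round(3),'F',s['ft_force'].round(2),'w',round(s['grip_width'],4),'q7',s['q'][6].round(2))
    if target is not None: print('tool delta mm',(1000*R.T@(np.array(target)-s['tcp_pos'])).round(1))
E
python3 -m jog '[[1,0,0,0,10.2],[1,0,0,0,10.2],[1,0,0,0,10.2],[1,0,0,0,10.2],[1,0,0,0,10.2],[1,0,0,0,10.2],[1,0,0,0,10.2],[1,0,0,0,10.2],[1,0,0,0,10.2],[1,0,0,0,10.2]]' 60
python3 -m jog '[[1,0,0,0,10.2],[1,0,0,0,10.2],[1,0,0,0,0],[1,0,0,0,0]]'
python3 -c "
from h import *
delta([.5,.3,.302])"
```

```text
time: 1.35
tcp_pos: [0.2448, 0.5748, 0.3022]
tool_rot: [0.0, 0.889, 0.459, -0.0]
ft_force: [0.3, 0.2, 0.4]
grip_width: 0.0878
time: 1.85
tcp_pos: [0.2448, 0.5749, 0.3024]
tool_rot: [0.0, 0.954, 0.299, -0.0]
ft_force: [-0.3, -0.4, -0.7]
grip_width: 0.0878
t 1.85 pos [0.2448 0.5749 0.3024] x az 34.76 zdown [-0. -0. -1.] F [-0.29 -0.43 -0.66] w 0.0878 q7 -2.04
tool delta mm [ 52.9 371.4   0.5]
```

```bash

python3 -m jog '[[1,0.006,0.046,0,0],[1,0.006,0.046,0,0],[1,0.006,0.046,0,0],[1,0.007,0.047,0,0],[1,0.007,0.047,0,0],[1,0.007,0.047,0,0],[1,0.007,0.047,0,0],[1,0.007,0.045,0,0]]'
python3 -m jog '[[1,-0.037,0.049,0,0],[1,-0.037,0.049,0,0],[1,-0.037,0.049,0,0],[1,-0.037,0.049,0,0],[1,-0.037,0.049,0,0],[1,-0.037,0.049,0,0],[1,-0.037,0.049,0,0],[1,-0.037,0.049,0,0],[1,-0.037,0.049,0,0],[1,-0.037,0.049,0,0]]'
python3 -m jog '[[1,0,0,0,0],[1,0,0,0,0]]' >/dev/null
python3 -c "
from h import *
delta([.471,-.3193,.153])
import cv2
cv2.imwrite('pics/s1.png',snapshot('scene')[:,:,::-1])"
```

```text
time: 2.85
tcp_pos: [0.4999, 0.298, 0.3028]
tool_rot: [-0.0, 0.955, 0.298, 0.0]
ft_force: [1.1, 0.3, -0.4]
grip_width: 0.0877
time: 4.1
tcp_pos: [0.4717, -0.3159, 0.3028]
tool_rot: [-0.0, 0.954, 0.299, 0.0]
ft_force: [1.1, 0.3, -0.4]
grip_width: 0.088
t 4.35 pos [ 0.4716 -0.3139  0.3023] x az 34.58 zdown [-0.     0.001 -1.   ] F [-0.29  0.32 -0.3 ] w 0.0882 q7 -0.17
tool delta mm [ -3.6   4.2 149.3]
```

View pics/s1.png

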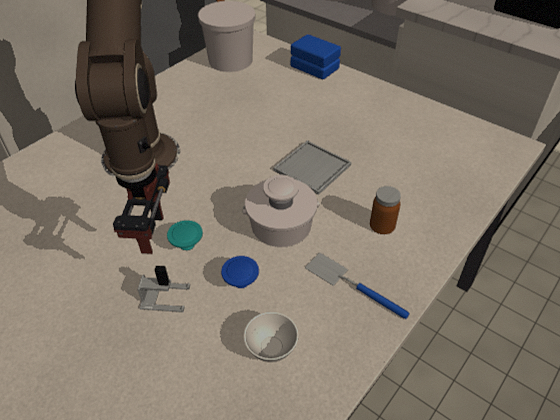

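The gripper is above the puller at about (150,220), with the handle at (162,275) below it. Next: correct the offset, descend and grip.

```bash

python3 -m jog '[[1,-0.003,0.004,0.02,0],[1,0,0,0.03,0],[1,0,0,0.03,0],[1,0,0,0.03,0],[1,0,0,0.025,0],[1,0,0,0.018,0],[1,0,0,0,0],[1,0,0,0,0]]'
python3 -c "
from h import *
delta([.471,-.3193,.149])
cv2.imwrite('pics/s2.png',cv2.resize(snapshot('scene')[200:350,80:280,::-1],(800,600)))"
```

```text
time: 5.4
tcp_pos: [0.4719, -0.3192, 0.1502]
tool_rot: [0.0, 0.955, 0.297, 0.0]
ft_force: [0.8, 0.0, 0.7]
grip_width: 0.0875
t 5.4 pos [ 0.4719 -0.3192  0.1502] x az 34.54 zdown [ 0.001 -0.    -1.   ] F [0.79 0.02 0.69] w 0.0875 q7 -0.02
tool delta mm [-0.8 -0.4  1.2]
```

View pics/s2.png

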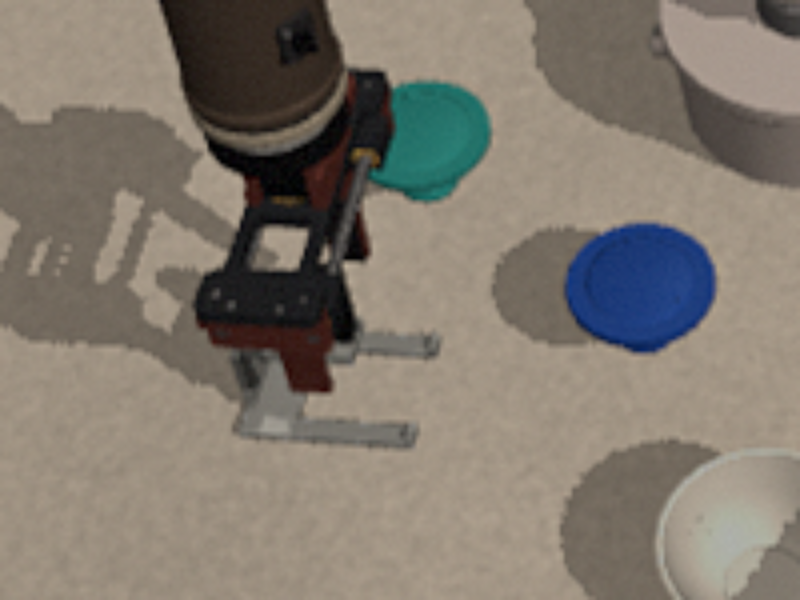

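The fingers straddle the handle (crop pixels around (320,320)) and the puller hasn't moved. Closing.

```bash

python3 -m jog '[[-1,0,0,0,0],[-1,0,0,0,0],[-1,0,0,0,0],[-1,0,0,0,0],[-1,0,0,0,0],[-1,0,0,0,0],[-1,0,0,0,0],[-1,0,0,0,0]]' 60
python3 -c "
from h import *
delta(None)"
python3 -m jog '[[-1,0,0,-0.01,0],[-1,0,0,-0.03,0],[-1,0,0,-0.03,0],[-1,0,0,-0.03,0],[-1,0,0,-0.03,0],[-1,0,0,-0.03,0],[-1,0,0,-0.015,0],[-1,0,0,0,0],[-1,0,0,0,0]]'
python3 - <<'E'
from h import *
delta(None)
t=snapshot('top')[:,:,::-1];s=snapshot('scene')[:,:,::-1]
cv2.imwrite('pics/t3.png',cv2.resize(t[190:340,350:550],(800,600)))
cv2.imwrite('pics/s3.png',cv2.resize(s[170:320,80:280],(800,600)))
E
```

```text
time: 6.45
tcp_pos: [0.4715, -0.3191, 0.1496]
tool_rot: [0.0, 0.955, 0.297, -0.0]
ft_force: [0.1, -0.0, -0.3]
grip_width: 0.0157
t 6.45 pos [ 0.4715 -0.3191  0.1496] x az 34.52 zdown [-0. -0. -1.] F [ 0.08 -0.01 -0.26] w 0.0157 q7 -0.02
time: 7.58
tcp_pos: [0.4712, -0.3186, 0.3235]
tool_rot: [-0.001, 0.955, 0.297, -0.001]
ft_force: [-0.1, -0.6, -2.3]
grip_width: 0.0158
t 7.58 pos [ 0.4712 -0.3186  0.3235] x az 34.53 zdown [-0.002  0.001 -1.   ] F [-0.12 -0.57 -2.34] w 0.0158 q7 -0.17
```

View pics/t3.png

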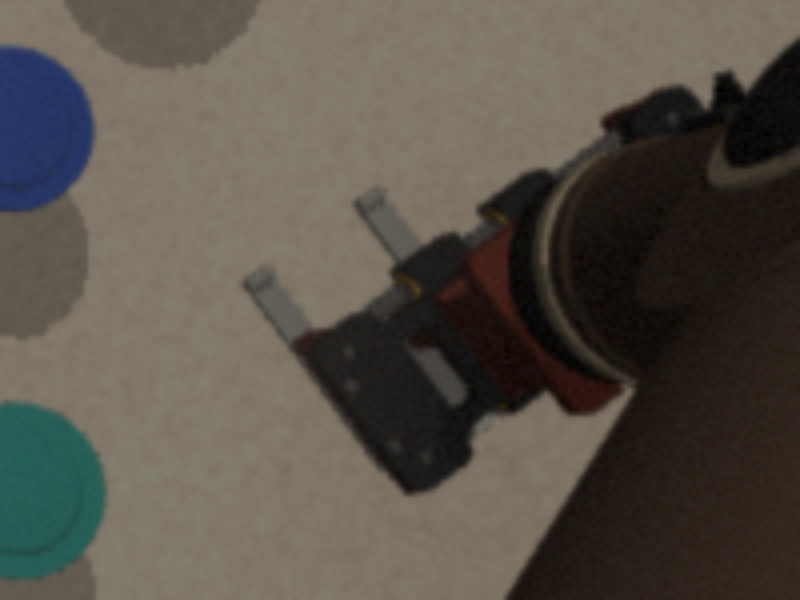

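View pics/s3.png

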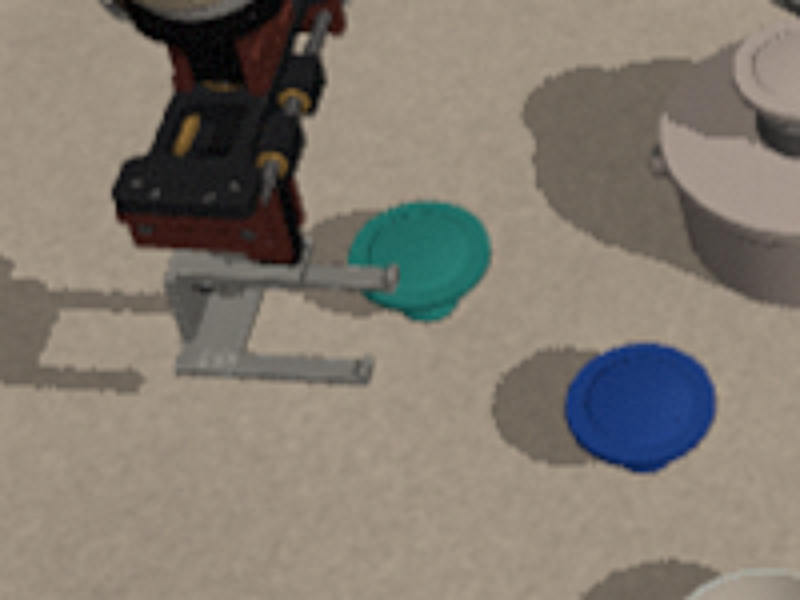

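The puller is held level and straight. Next I'll work out the prong position in the hand and go to the pre-hook pose.

```bash
python3 - <<'E'
from h import *
T=lambda a,b:(350+a/4-.4,190+b/4-.4)
z=.3235-.1496+.01
a=cast("top",*T(370,203),z);b=cast("top",*T(262,278),z);m=(a+b)/2;d=a-b
e=np.array([-d[1],d[0]])/np.linalg.norm(d[:2]);e=e if e[0]>0 else -e
print(np.linalg.norm(d[:2]),np.degrees(np.arctan2(e[1],e[0])),m[:2]-.0445*e)
delta([.436,-.027,.2696])
E
```

```text
0.06315601013752284 33.83295354893 [ 0.4687706 -0.3174719]
t 7.67 pos [ 0.4712 -0.3187  0.3235] x az 34.52 zdown [-0.002  0.001 -1.   ] F [ 0.11 -0.2  -3.06] w 0.0156 q7 -0.17
tool delta mm [ 136.3 -260.2   54.1]
```

```bash

python3 -m jog '[[-1,0.020,-0.040,0,0],[-1,0.023,-0.044,0,0],[-1,0.023,-0.044,0,0],[-1,0.023,-0.044,0,0],[-1,0.023,-0.044,0,0],[-1,0.024,-0.044,0,0],[-1,0,0,0.027,0],[-1,0,0,0.027,0],[-1,0,0,0,0],[-1,0,0,0,0]]'
python3 - <<'E'
from h import *
delta([.436,-.027,.2696])
t=snapshot('top')[:,:,::-1];s=snapshot('scene')[:,:,::-1]
cv2.imwrite('pics/t4.png',cv2.resize(t[190:340,200:400],(800,600),interpolation=cv2.INTER_CUBIC))
cv2.imwrite('pics/s4.png',cv2.resize(s[130:280,170:370],(800,600),interpolation=cv2.INTER_CUBIC))
E
```

```text
time: 8.93
tcp_pos: [0.4366, -0.0281, 0.2712]
tool_rot: [0.0, 0.955, 0.296, 0.0]
ft_force: [0.4, 0.7, -3.2]
grip_width: 0.0154
t 8.93 pos [ 0.4366 -0.0281  0.2712] x az 34.48 zdown [ 0. -0. -1.] F [ 0.41  0.72 -3.24] w 0.0154 q7 -0.89
tool delta mm [ 0.1 -1.2  1.6]
```

View pics/t4.png

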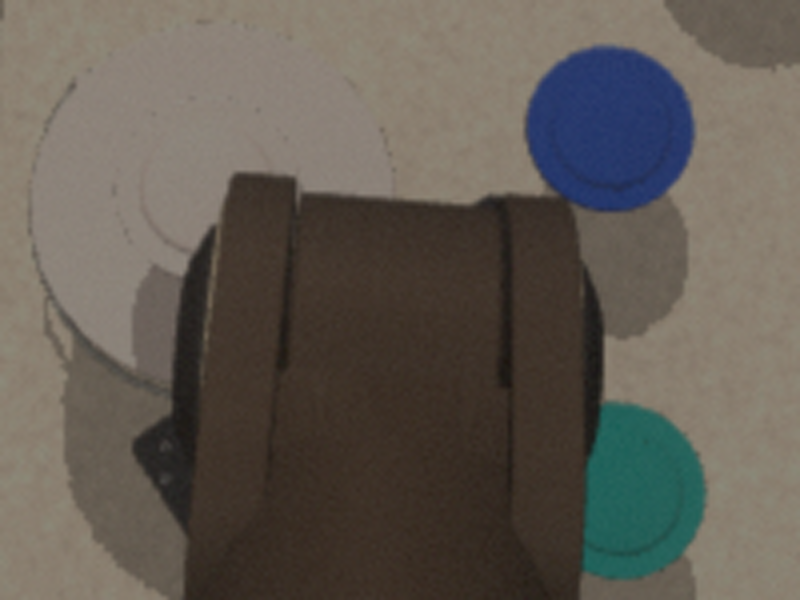

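View pics/s4.png

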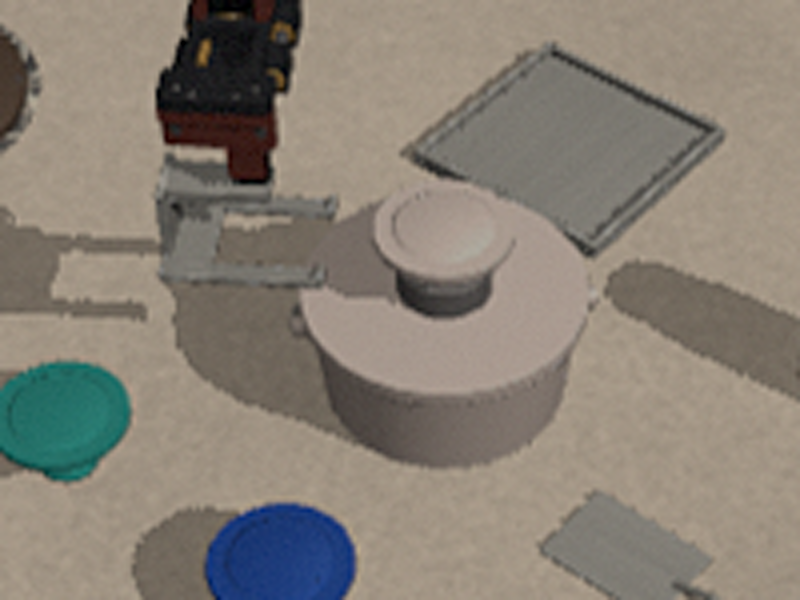

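```bash
python3 - <<'E'
from h import *
a=np.linspace(0,6.283,200)
for c in ((.535,.041),):
    for z in (.136,.144):
        P=np.array([proj("scene",[c[0]+.046*np.cos(t),c[1]+.046*np.sin(t),z]) for t in a]);P=(P-[170,130]+.4)*4
        print(c,z,'L,R',P[:,0].min().round(),P[:,0].max().round(),'T,B',P[:,1].min().round(),P[:,1].max().round())
T=lambda a,b:(170+a/4-.4,130+b/4-.4)
z=.2712-.1496+.01
p=cast("scene",*T(334,208),z);q=cast("scene",*T(321,276),z);m=(p+q)/2
print(p,q,np.linalg.norm(p-q),'origin est',m[:2]-.0445*np.array([.824,.566]))
for y in(.033,-.033):
    e=np.array([.824,.566]);X=np.array([.4366,-.0281])+.0445*e+y*np.array([-.566,.824]);print('pred tip',((proj("scene",[*X,z])-[170,130]+.4)*4).round(1))
delta([.535,.041,.2696])
E
```

```text
(0.535, 0.041) 0.136 L,R 370.0 513.0 T,B 184.0 282.0
(0.535, 0.041) 0.144 L,R 370.0 514.0 T,B 175.0 273.0
[0.46260061 0.01849251 0.1316    ] [ 0.49792482 -0.0345668   0.1316    ] 0.06374237698902918 origin est [ 0.44359471 -0.03322415]
pred tip [330.6 198.2]
pred tip [318.6 268. ]
t 9.03 pos [ 0.4368 -0.028   0.2715] x az 34.49 zdown [ 0.001  0.    -1.   ] F [ 0.56  0.07 -3.08] w 0.0154 q7 -0.89
tool delta mm [120.   -1.3   2.1]
```

Prongs and flange show the same small camera offset, about (+3,+7) crop pixels, so their relative alignment is good. Inserting along tool x.

```bash

python3 -m jog '[[-1,0,-0.001,0.002,0],[-1,0.015,0,0,0],[-1,0.015,0,0,0],[-1,0.015,0,0,0],[-1,0.015,0,0,0],[-1,0,0,0,0]]'
python3 - <<'E'
from h import *
delta([.535,.041,.2696])
s=snapshot('scene')[:,:,::-1]
cv2.imwrite('pics/s5.png',cv2.resize(s[140:245,210:350],(800,600),interpolation=cv2.INTER_CUBIC))
E
```

```text
time: 9.78
tcp_pos: [0.4861, 0.0079, 0.2684]
tool_rot: [0.0, 0.955, 0.297, -0.0]
ft_force: [-0.2, -0.3, -2.8]
grip_width: 0.0156
t 9.78 pos [0.4861 0.0079 0.2684] x az 34.59 zdown [-0.    -0.001 -1.   ] F [-0.23 -0.34 -2.81] w 0.0156 q7 -0.88
tool delta mm [59.1  0.5 -1.3]
```

View pics/s5.png

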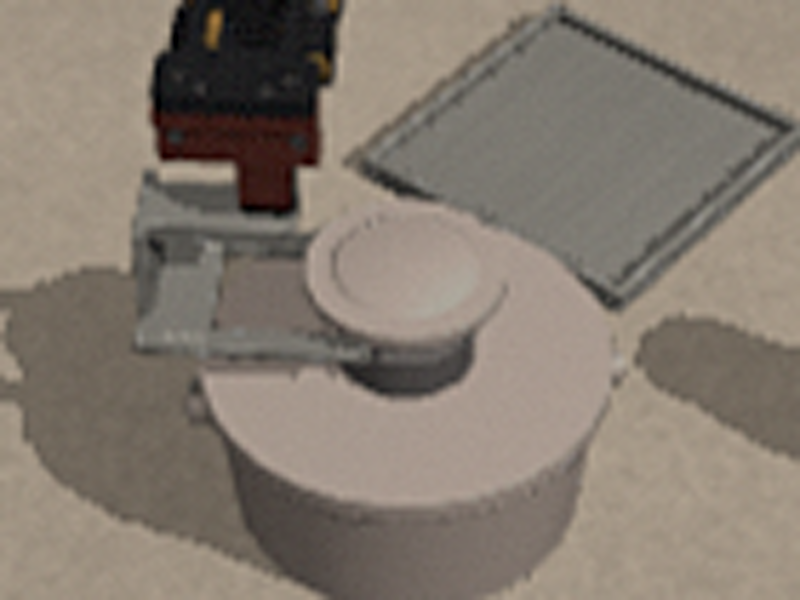

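The near prong at (350,352) has gone under the flange, clear of the cap and neck, and no force shows. Continuing.

```bash

python3 -m jog '[[-1,0.012,0,0,0],[-1,0.012,0,0,0],[-1,0.012,0,-0.001,0],[-1,0.012,0,0,0],[-1,0.011,0,0,0],[-1,0,0,0,0],[-1,0,0,0,0]]'
python3 - <<'E'
from h import *
delta([.535,.041,.2696])
s=snapshot('scene')[:,:,::-1]
cv2.imwrite('pics/s6.png',cv2.resize(s[140:245,210:350],(800,600),interpolation=cv2.INTER_CUBIC))
E
```

```text
time: 10.7
tcp_pos: [0.5335, 0.0402, 0.2695]
tool_rot: [0.0, 0.955, 0.297, -0.0]
ft_force: [0.2, 0.9, -3.0]
grip_width: 0.0157
t 10.7 pos [0.5335 0.0402 0.2695] x az 34.5 zdown [-0.001 -0.    -1.   ] F [ 0.22  0.92 -2.95] w 0.0157 q7 -0.89
tool delta mm [ 1.7  0.2 -0.1]
```

View pics/s6.png

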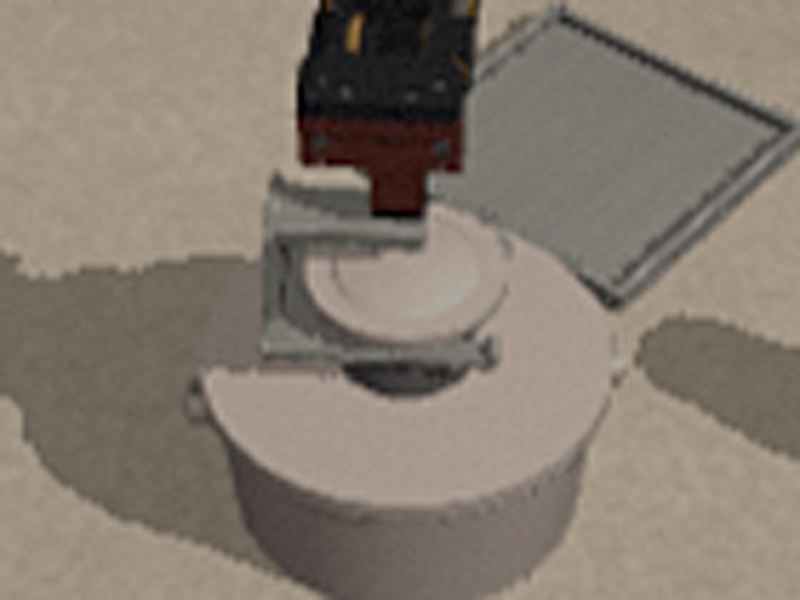

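Both lips are past the flange, at (487,352) and (505,242). I'll centre by 1.5 mm, then pull up.

```bash

python3 -m jog '[[-1,0.0015,0,0,0],[-1,0,0,-0.004,0],[-1,0,0,-0.004,0],[-1,0,0,-0.002,0],[-1,0,0,-0.002,0],[-1,0,0,0,0]]'
python3 -m jog '[[-1,0,0,-0.002,0],[-1,0,0,-0.002,0],[-1,0,0,-0.002,0]]'
python3 -m jog '[[-1,0,0,-0.002,0],[-1,0,0,-0.002,0],[-1,0,0,-0.002,0]]'
python3 -m jog '[[-1,0,0,-0.002,0],[-1,0,0,-0.002,0],[-1,0,0,-0.002,0],[-1,0,0,-0.002,0],[-1,0,0,0,0]]'
python3 - <<'E'
from h import *
delta(None)
s=snapshot('scene')[:,:,::-1]
cv2.imwrite('pics/s7.png',cv2.resize(s[120:225,210:350],(800,600),interpolation=cv2.INTER_CUBIC))
E
```

```text
time: 11.5
tcp_pos: [0.5347, 0.0414, 0.2813]
tool_rot: [-0.0, 0.955, 0.297, -0.0]
ft_force: [0.5, -0.4, -5.9]
grip_width: 0.0156
time: 11.88
tcp_pos: [0.535, 0.0413, 0.2879]
tool_rot: [-0.0, 0.955, 0.297, -0.0]
ft_force: [-0.2, -0.0, -6.3]
grip_width: 0.0158
time: 12.25
tcp_pos: [0.5353, 0.0413, 0.2943]
tool_rot: [0.0, 0.955, 0.297, 0.001]
ft_force: [0.5, -0.0, -3.1]
grip_width: 0.0155
time: 12.88
tcp_pos: [0.5351, 0.0414, 0.3018]
tool_rot: [-0.0, 0.955, 0.297, 0.0]
ft_force: [0.9, -0.6, -4.4]
grip_width: 0.016
t 12.88 pos [0.5351 0.0414 0.3018] x az 34.52 zdown [ 0.  0. -1.] F [ 0.94 -0.58 -4.45] w 0.016 q7 -0.92
```

View pics/s7.png

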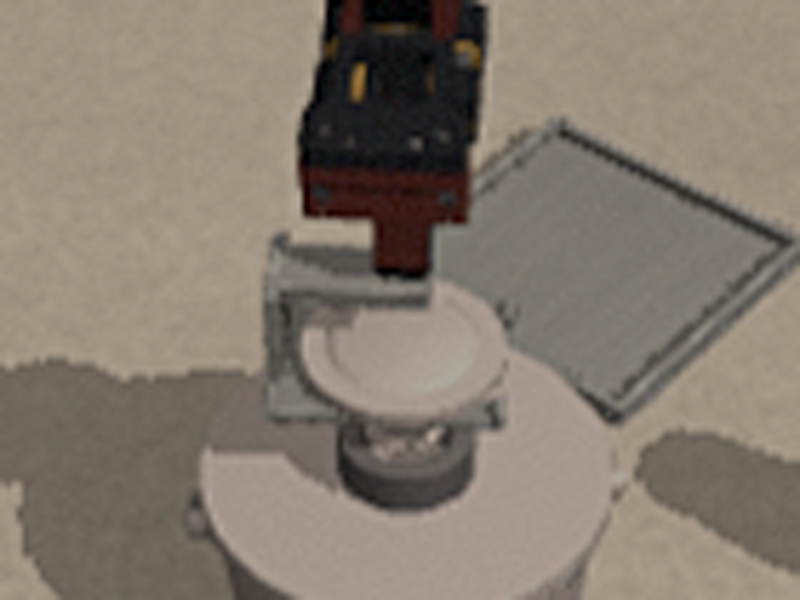

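The cap is off and riding on the fork; the detent ring is visible at (405,440) and the load is about 1.2 N more than the puller alone. Lifting further.

```bash

python3 -m jog '[[-1,0,0,-0.006,0],[-1,0,0,-0.010,0],[-1,0,0,-0.010,0],[-1,0,0,-0.010,0],[-1,0,0,-0.006,0],[-1,0,0,-0.003,0],[-1,0,0,0,0],[-1,0,0,0,0],[-1,0,0,0,0]]'
python3 - <<'E'
from h import *
delta([.468,.283,.345])
s=snapshot('scene')[:,:,::-1]
cv2.imwrite('pics/s8.png',cv2.resize(s[95:200,210:350],(800,600),interpolation=cv2.INTER_CUBIC))
E
```

```text
time: 14.05
tcp_pos: [0.5349, 0.0414, 0.3464]
tool_rot: [-0.0, 0.955, 0.297, -0.0]
ft_force: [0.2, 0.6, -4.7]
grip_width: 0.0155
t 14.05 pos [0.5349 0.0414 0.3464] x az 34.52 zdown [-0.001 -0.    -1.   ] F [ 0.22  0.59 -4.71] w 0.0155 q7 -0.95
tool delta mm [  81.8 -237.     1.4]
```

View pics/s8.png

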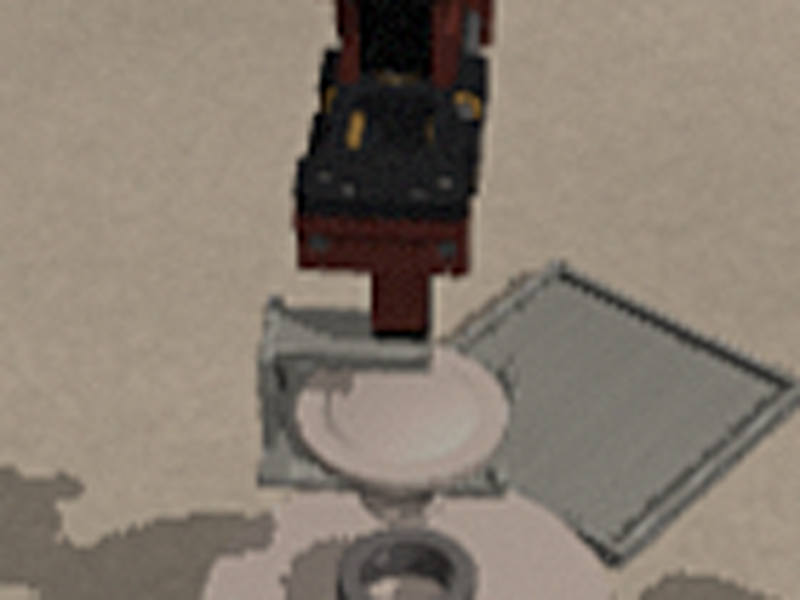

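The cap rides clear above the neck. Carrying it smoothly to above the tray.

```bash

python3 -m jog '[[-1,0.002,-0.005,0,0],[-1,0.004,-0.012,0,0],[-1,0.007,-0.020,0,0],[-1,0.009,-0.026,0,0],[-1,0.010,-0.029,0,0],[-1,0.010,-0.030,0,0],[-1,0.010,-0.029,0,0],[-1,0.010,-0.028,0,0],[-1,0.008,-0.023,0,0],[-1,0.006,-0.018,0,0]]'
python3 -m jog '[[-1,0.004,-0.011,0,0],[-1,0.002,-0.005,0,0],[-1,0,-0.001,0,0],[-1,0,0,0,0],[-1,0,0,0,0]]'
python3 - <<'E'
from h import *
delta([.468,.283,.1956])
s=snapshot('scene')[:,:,::-1]
cv2.imwrite('pics/s9.png',cv2.resize(s[75:225,220:420],(800,600),interpolation=cv2.INTER_CUBIC))
E
```

```text
time: 15.35
tcp_pos: [0.472, 0.2676, 0.3466]
tool_rot: [-0.0, 0.955, 0.298, -0.0]
ft_force: [-0.6, -0.3, -4.4]
grip_width: 0.0154
time: 15.98
tcp_pos: [0.4685, 0.2824, 0.3467]
tool_rot: [0.0, 0.955, 0.296, 0.0]
ft_force: [-0.1, 0.3, -4.6]
grip_width: 0.0156
t 15.97 pos [0.4685 0.2824 0.3467] x az 34.46 zdown [ 0.  0. -1.] F [-0.06  0.32 -4.59] w 0.0156 q7 -1.45
tool delta mm [-1.000e-01 -8.000e-01  1.511e+02]
```

View pics/s9.png

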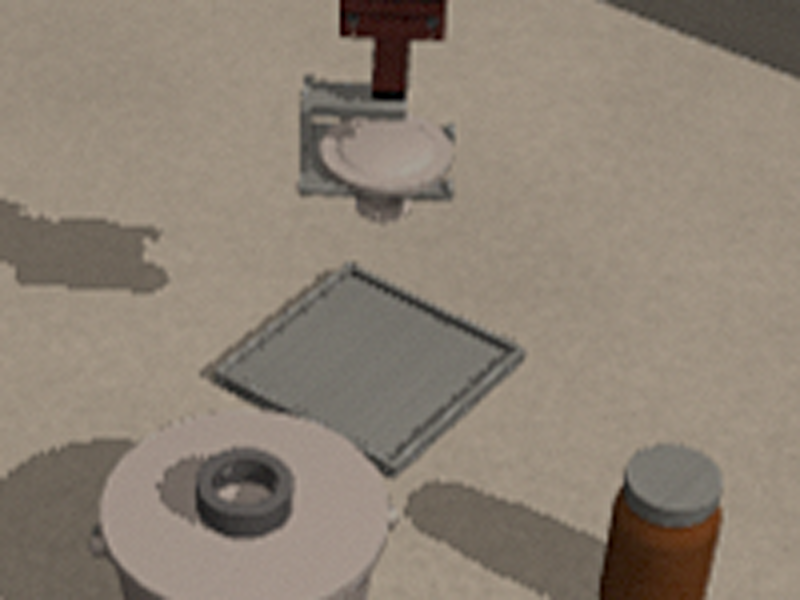

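The cap is level on the fork above the tray. Lowering.

```bash

python3 -m jog '[[-1,0,0,0.006,0],[-1,0,0,0.014,0],[-1,0,0,0.02,0],[-1,0,0,0.022,0],[-1,0,0,0.022,0],[-1,0,0,0.02,0],[-1,0,0,0.016,0],[-1,0,0,0.012,0],[-1,0,0,0.008,0],[-1,0,0,0.004,0]]'
python3 -m jog '[[-1,0,0,0.002,0],[-1,0,0,0,0],[-1,0,0,0,0]]'
python3 - <<'E'
from h import *
delta([.468,.283,.1906])
s=snapshot('scene')[:,:,::-1]
cv2.imwrite('pics/s10.png',cv2.resize(s[75:225,220:420],(800,600),interpolation=cv2.INTER_CUBIC))
E
```

```text
time: 17.27
tcp_pos: [0.4683, 0.2831, 0.2023]
tool_rot: [0.0, 0.955, 0.297, -0.0]
ft_force: [-0.3, 0.4, -4.3]
grip_width: 0.0156
time: 17.65
tcp_pos: [0.4684, 0.2832, 0.201]
tool_rot: [-0.0, 0.955, 0.297, 0.0]
ft_force: [1.3, 0.4, -3.8]
grip_width: 0.016
t 17.65 pos [0.4684 0.2832 0.201 ] x az 34.52 zdown [ 0.     0.001 -1.   ] F [ 1.33  0.41 -3.8 ] w 0.016 q7 -1.35
tool delta mm [-0.5 -0.1 10.4]
```

View pics/s10.png

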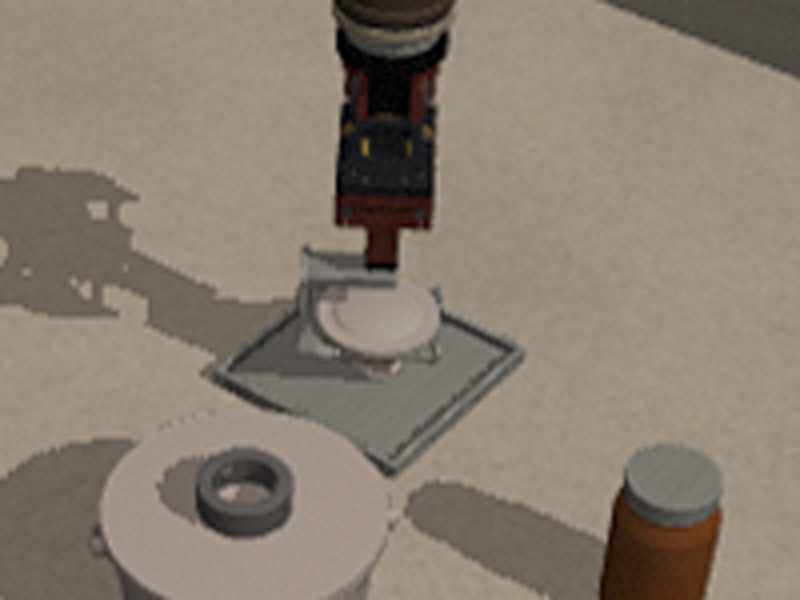

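The cap is 10 mm above the tray floor. Setting it down gently, then dropping the fork to puller z of about 0.028.

```bash

python3 -m jog '[[-1,0,0,0.002,0],[-1,0,0,0.002,0],[-1,0,0,0.002,0],[-1,0,0,0.002,0],[-1,0,0,0.002,0],[-1,0,0,0.002,0],[-1,0,0,0.002,0],[-1,0,0,0,0]]'
python3 -m jog '[[-1,0,0,0.002,0],[-1,0,0,0.002,0],[-1,0,0,0.002,0],[-1,0,0,0.002,0],[-1,0,0,0.001,0],[-1,0,0,0,0],[-1,0,0,0,0]]'
python3 - <<'E'
from h import *
delta([.468,.283,.1776])
s=snapshot('scene')[:,:,::-1]
cv2.imwrite('pics/s11.png',cv2.resize(s[120:195,265:365],(800,600),interpolation=cv2.INTER_CUBIC))
E
```

```text
time: 18.7
tcp_pos: [0.4682, 0.2831, 0.1865]
tool_rot: [0.0, 0.955, 0.297, -0.0]
ft_force: [0.4, 0.3, -3.3]
grip_width: 0.0156
time: 19.58
tcp_pos: [0.4683, 0.2831, 0.1777]
tool_rot: [-0.0, 0.955, 0.297, 0.0]
ft_force: [-0.6, 0.2, -3.5]
grip_width: 0.0156
t 19.57 pos [0.4683 0.2831 0.1777] x az 34.52 zdown [ 0.  0. -1.] F [-0.56  0.2  -3.49] w 0.0156 q7 -1.33
tool delta mm [-0.3 -0.1  0.1]
```

View pics/s11.png

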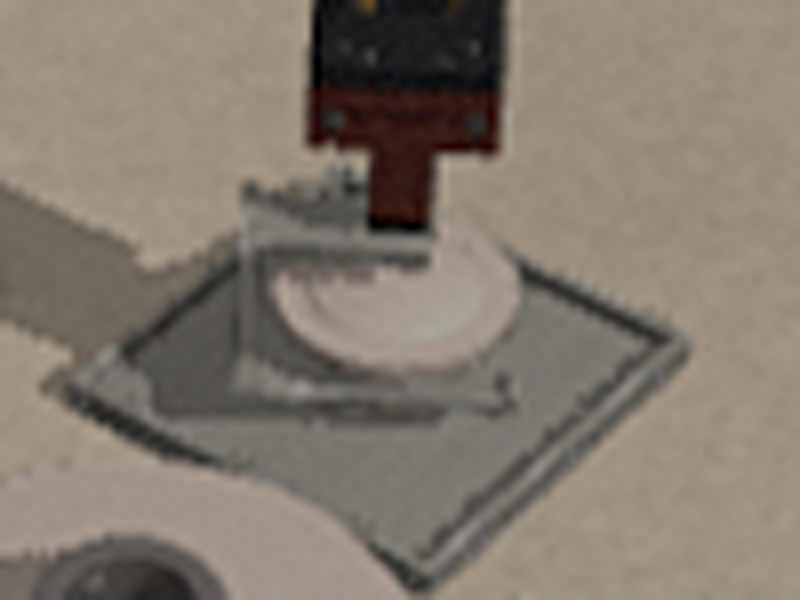

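The cap stands on the tray and the fork, with its lip at (503,395), is well below the flange. Drawing it straight out.

```bash

python3 -m jog '[[-1,-0.005,0,0,0],[-1,-0.01,0,0,0],[-1,-0.01,0,0,0],[-1,-0.01,0,0,0],[-1,-0.01,0,0,0],[-1,0,0,0,0]]'
python3 -m jog '[[-1,-0.012,0,0,0],[-1,-0.016,0,0,0],[-1,-0.016,0,0,0],[-1,-0.016,0,0,0],[-1,-0.015,0,0,0],[-1,0,0,0,0],[-1,0,0,0,0]]'
python3 - <<'E'
from h import *
delta([.44,.46,.26])
s=snapshot('scene')[:,:,::-1]
cv2.imwrite('pics/s12.png',cv2.resize(s[75:225,220:420],(800,600),interpolation=cv2.INTER_CUBIC))
E
```

```text
time: 20.38
tcp_pos: [0.4305, 0.2572, 0.1778]
tool_rot: [-0.0, 0.955, 0.297, -0.0]
ft_force: [0.2, 1.1, -2.4]
grip_width: 0.0157
time: 21.25
tcp_pos: [0.3698, 0.2156, 0.1779]
tool_rot: [-0.0, 0.955, 0.297, 0.001]
ft_force: [0.4, -0.8, -2.4]
grip_width: 0.0158
t 21.25 pos [0.3698 0.2156 0.1779] x az 34.54 zdown [ 0.001  0.001 -1.   ] F [ 0.43 -0.84 -2.39] w 0.0158 q7 -1.39
tool delta mm [ 196.5 -161.6  -81.8]
```

View pics/s12.png

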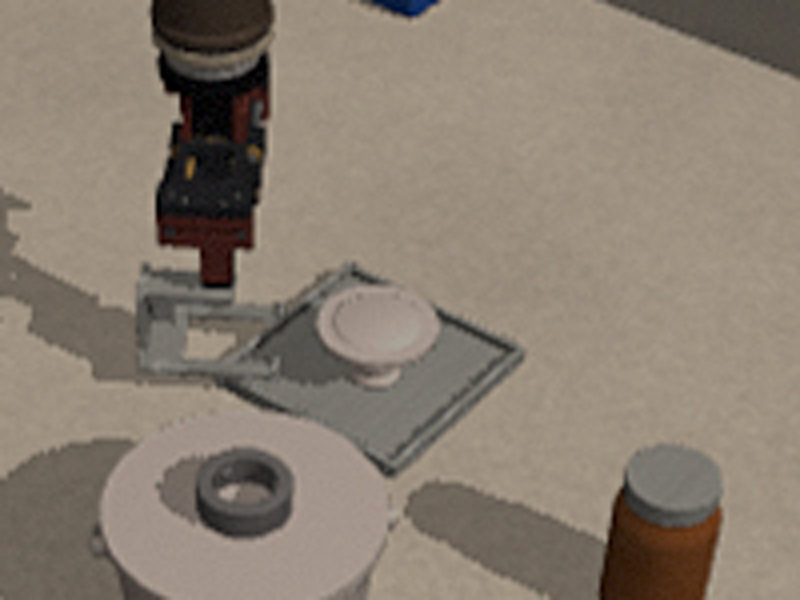

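The cap is upright at (378,335) and the fork is clear of it. Lifting and moving the puller to the free worktop at (0.44, 0.47).

```bash

python3 -m jog '[[-1,0,0,-0.01,0],[-1,0,0,-0.025,0],[-1,0,0,-0.03,0],[-1,0,0,-0.025,0],[-1,0,0,-0.01,0],[-1,0,0,0,0]]'
python3 -m jog '[[-1,0.012,-0.01,0,0],[-1,0.024,-0.02,0,0],[-1,0.03,-0.025,0,0],[-1,0.034,-0.028,0,0],[-1,0.034,-0.028,0,0],[-1,0.03,-0.025,0,0],[-1,0.024,-0.02,0,0],[-1,0.012,-0.01,0,0],[-1,0,0,0,0],[-1,0,0,0,0]]'
python3 - <<'E'
from h import *
delta([.44,.47,.1496])
s=snapshot('scene')[:,:,::-1]
cv2.imwrite('pics/s13.png',s)
E
```

```text
time: 22.05
tcp_pos: [0.3695, 0.2153, 0.278]
tool_rot: [-0.0, 0.955, 0.297, 0.001]
ft_force: [0.1, -0.7, -2.3]
grip_width: 0.0159
time: 23.3
tcp_pos: [0.4402, 0.4639, 0.2773]
tool_rot: [0.001, 0.955, 0.296, -0.0]
ft_force: [0.1, -0.8, -3.1]
grip_width: 0.0157
t 23.3 pos [0.4402 0.4639 0.2773] x az 34.45 zdown [-0.001 -0.001 -1.   ] F [ 0.09 -0.81 -3.12] w 0.0157 q7 -1.64
tool delta mm [  3.5  -5.2 127.7]
```

View pics/s13.png

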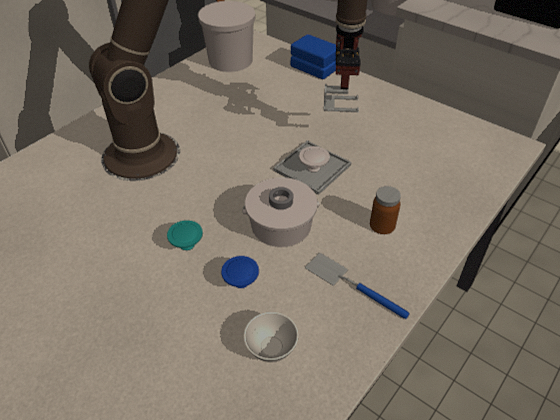

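The puller at (341,98) is over bare worktop beyond the tray. Lowering.

```bash

python3 -m jog '[[-1,0.003,-0.005,0.008,0],[-1,0,0,0.02,0],[-1,0,0,0.025,0],[-1,0,0,0.025,0],[-1,0,0,0.02,0],[-1,0,0,0.012,0],[-1,0,0,0.007,0],[-1,0,0,0.004,0],[-1,0,0,0,0],[-1,0,0,0,0]]'
python3 -m jog '[[-1,0,0,0.002,0],[-1,0,0,0.002,0],[-1,0,0,0.002,0],[-1,0,0,0,0],[-1,0,0,0,0]]'
python3 - <<'E'
from h import *
delta([.44,.47,.1496])
s=snapshot('scene')[:,:,::-1]
cv2.imwrite('pics/s14.png',cv2.resize(s[50:200,240:440],(800,600),interpolation=cv2.INTER_CUBIC))
E
```

```text
time: 24.6
tcp_pos: [0.4399, 0.4713, 0.1572]
tool_rot: [-0.0, 0.955, 0.297, 0.0]
ft_force: [0.1, 1.1, -3.2]
grip_width: 0.0161
time: 25.22
tcp_pos: [0.4397, 0.471, 0.1506]
tool_rot: [0.0, 0.955, 0.297, -0.0]
ft_force: [-0.5, -0.2, -2.5]
grip_width: 0.0161
t 25.23 pos [0.4397 0.471  0.1506] x az 34.52 zdown [-0. -0. -1.] F [-0.5  -0.19 -2.54] w 0.0161 q7 -1.59
tool delta mm [-0.3  1.   1. ]
```

View pics/s14.png

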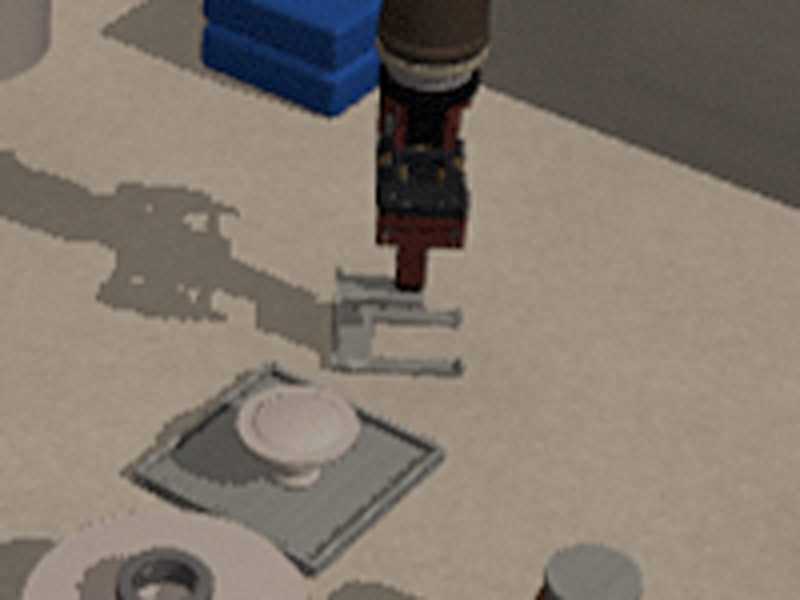

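```bash

python3 -m jog '[[-1,0,0,0.001,0],[-1,0,0,0,0],[-1,0,0,0,0]]'
python3 -m jog '[[-1,0,0,0.0007,0],[-1,0,0,0,0],[-1,0,0,0,0]]'
```

```text
time: 25.65
tcp_pos: [0.4397, 0.471, 0.1497]
tool_rot: [-0.0, 0.955, 0.297, 0.0]
ft_force: [-0.1, 0.5, -2.4]
grip_width: 0.0158
time: 26.02
tcp_pos: [0.4397, 0.471, 0.1496]
tool_rot: [-0.0, 0.955, 0.297, 0.0]
ft_force: [-2.6, -1.6, 6.1]
grip_width: 0.0161
```

Contact (force rose to +6 N). Releasing.

```bash

python3 -m jog '[[-1,0,0,-0.0003,0],[-0.5,0,0,0,0],[0.1,0,0,0,0],[1,0,0,0,0],[1,0,0,0,0],[1,0,0,0,0],[1,0,0,0,0],[1,0,0,0,0],[1,0,0,0,0]]'
python3 -m jog '[[1,0,0,-0.01,0],[1,0,0,-0.02,0],[1,0,0,-0.03,0],[1,0,0,-0.03,0],[1,0,0,-0.03,0],[1,0,0,-0.03,0],[1,0,0,0,0],[1,0,0,0,0]]'
python3 -m jog '[[1,-0.03,0.02,0,0],[1,-0.04,0.03,0,0],[1,-0.04,0.03,0,0],[1,-0.04,0.03,0,0],[1,-0.02,0.01,0,0],[1,0,0,0,0],[1,0,0,0,0]]'
python3 - <<'E'
from h import *
delta(None)
s=snapshot('scene')[:,:,::-1];t=snapshot('top')[:,:,::-1]
cv2.imwrite('pics/s15.png',cv2.resize(s[50:200,240:440],(800,600),interpolation=cv2.INTER_CUBIC))
cv2.imwrite('pics/t15.png',t)
E
```

```text
time: 27.15
tcp_pos: [0.4397, 0.471, 0.1493]
tool_rot: [0.0, 0.955, 0.297, 0.0]
ft_force: [-0.3, -0.0, -0.2]
grip_width: 0.0866
time: 28.15
tcp_pos: [0.4395, 0.4708, 0.2994]
tool_rot: [-0.0, 0.955, 0.297, -0.0]
ft_force: [-0.3, 0.1, -0.5]
grip_width: 0.0877
time: 29.02
tcp_pos: [0.3677, 0.2766, 0.2991]
tool_rot: [0.0, 0.955, 0.297, 0.0]
ft_force: [0.8, 0.6, -0.1]
grip_width: 0.0881
t 29.02 pos [0.3677 0.2766 0.2991] x az 34.56 zdown [ 0.  0. -1.] F [ 0.77  0.6  -0.1 ] w 0.0881 q7 -1.62
```

View pics/s15.png

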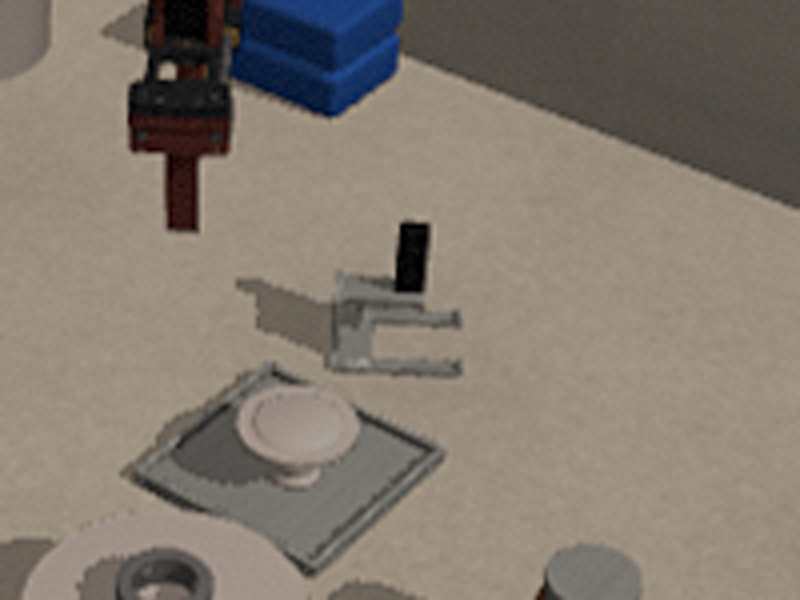

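View pics/t15.png

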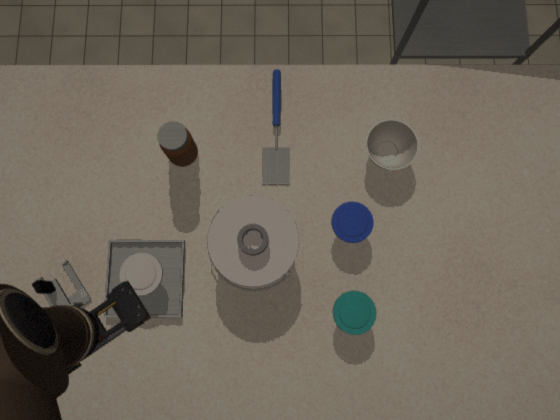

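The top view shows the cap at about (141,273) inside the tray and the puller to its left, outside the tray wall. Jar, bowl and spatula look unmoved. Checking the cap's offset, then handing in.

```bash
python3 - <<'E'
from h import *
p=cast("top",141,273,.055);print('cap',p[:2],'rel tray',p[:2]-[.4585,.281],'to puller',np.hypot(*(p[:2]-[.4397,.471])))
a=cv2.imread('pics/top0.png').astype(int);b=cv2.imread('pics/t15.png').astype(int)
for n,(x,y,w,h) in dict(jar=(155,115,50,60),bowl=(360,115,65,60),spat=(255,65,45,125)).items(): print(n,abs(a-b)[y:y+h,x:x+w].mean().round(2))
finish_job()
E
```

```text
cap [0.468455   0.28059009] rel tray [ 0.009955   -0.00040991] to puller 0.19256890998258067
jar 1.95
bowl 1.76
spat 1.75
the job is handed in; nothing more can be done
```

The cap is off the tub and standing upright on the tray, and the puller is standing on bare worktop beyond the tray. I handed the job in at about 29 s, and `finish_job` gives no verdict.

- **What I did:** I gripped the puller by its handle, slid the fork under the white cap's flange and pulled straight up until it popped off. I carried the cap over and set it down on its plug. Then I lowered the fork, drew it out straight, stood the puller down until I felt contact, and let go.
- **Cap:** in the last pictures it stands about 10 mm from the tray centre. The gripper never came near it.
- **Puller:** it stands upright about 190 mm from the cap's axis and outside the tray wall.
- **Jar, bowl and spatula:** they look unchanged against the first picture, with differences at noise level.
- **Disagreements:** the scene camera sat about 1–2 pixels off from my calculated positions. The offset was the same for fork and cap, so it didn't affect the fit. One estimate of the puller in the hand differed by 2.5 mm from the arm's reading, within measurement error. No check failed.

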